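Start the exposure of a stamp plate

ROBOT

A 6-joint arm with a two-finger parallel gripper is mounted at the origin on the work surface. World frame = base frame: x ahead of the robot, y to its left, z up, the work surface at z = 0. Lengths are in m, angles in rad, forces in N, time in s.
With the tool pointing down it reaches from about 0.275 to 0.725 m from the base axis. Payload 5.6 kg.
Tool frame: the origin (TCP) lies at the very end of the fingers, on their centre line; the grasp point (between the pads) lies 19 mm behind it; z points along the fingers, y is the line along which they close (so a half turn about z gives the same grasp; the last joint's range is limited). The gripper opens to 85 mm and grips with 20 to 120 N. Pads are 22 mm wide; open, the fingers measure 114 mm over their backs; the gripper's body (76 mm by 85 mm) begins 54 mm behind the grasp point. The pads swing forward as they close: fully open they stand 13 mm farther back than shut.
Start: joints at [0.285, 0.255, 0.108, 0, -1.424, -0.285], TCP at [0.55, 0, 0.231] pointing down, gripper open.
Joint ranges: [-2.95, 2.95], [-1.21, 1.97], [-1.09, 1.5], [-2.87, 1.71], [-2.94, -0.07], [-3.05, 3.05]. Speed limits (rad/s): [2.57, 2.57, 3.14, 3.14, 3.14, 3.14].

INTERFACE

Orientations are given as a unit quaternion [w, x, y, z].
In Python, from cell import r gives the robot as it stands.
- The arm moves only by the shell command python3 shift.py [OPENING] [FORCE], which reads ROWS from standard input. ROWS is 1 to 12 rows, one to a line, with the numbers parted by spaces; each row has 6 numbers: dx, dy, dz in parts of the range, where 1.0 means 1 m, then a rotation vector rx, ry, rz in fractions of the full range, 1 being 2 rad; each row shifts and turns the commanded pose from where the row before left it, along the tool's axes as they then stand; what a row does not reach is not made up. A row lasts 1/12 s, in which the tool goes at most 0.0417 m and 0.125 rad, less where a joint would pass 70% of its speed; a pose out of reach is approached as far as the arm can. OPENING is the finger opening in m, set as the command begins (- or left out keeps the last). The fingers move at their own pace and stop on an object; FORCE is the grip in N (left out, the last holds). Time passes only in rows, so rows that do not move let the fingers close. It prints the time, the measured TCP pose, the force, the opening and the grip force at its end. A shift or turn number past 1, either way, is cut back to 1. Input that does not fit is refused with a message, and nothing moves.
- r.get_state(): the state, without advancing time (a new reading comes with each control period).
- r.grab_frame(name): name is "scene" or "side" or "wrist"; returns a dict with "color" (384x512x3 uint8, red, green, blue), "vertical_fov" (degrees; the focal length in pixels is half the picture's height over the tangent of half this angle, whatever the lens; pixels are square), "cx", "cy" (the principal point, pixels), "pose" (4x4, takes a point from camera to world coordinates); the wrist camera has in their place "T_tool_cam" (4x4, takes a point from camera to tool coordinates, whose origin is the TCP and whose axes are the flange's). Camera axes: x right, y up, looking along -z (the intrinsics and any distortion apply to the point x, -y, -z); pixel columns grow to the right and rows downward; lengths in m; the calibration is good to about 2 mm. The wrist camera is an equidistant fisheye: a pixel r from the principal point sees the ray r / f radians off the axis. A picture is of the moment at which its call begins: read the wrist's pose just before it. There is no depth.
- r.hand_in(): hands the job in; it is judged then, once.
The state is a dict: "clock": time; "joints": joint angles; "joint_vel": joint speeds; "effort": joint torques, N m; "position": TCP position; "ee_rot": TCP orientation; "wrist_force": force on the tool from outside, world axes, zero at the start; "torque": the same for the moment, N m; "finger_gap": finger opening in m; "gripper_force": force on a finger pad.
Only numpy, scipy, OpenCV 4.12 (cv2) and the standard library are available. Lean on these libraries where they do the work, as an engineer would, in place of code of your own. Each camera call takes 0.05 s, during which the arm holds its last target. There are 200 camera calls.

TASK

A stamp plate lies ready on the bed of the exposure unit. Start its exposure, touching the unit lightly with the fingertips only: push the lid fully shut, then switch on the mains (the larger rocker) by pressing its raised half fully down, then the vacuum pump (the smaller rocker) likewise, then press the round start button fully in and let it spring back. Grasp and lift nothing, do not shove the unit about, and leave the timer knob and the things standing around the unit as they are.

Things in the scene. Friction and masses are not known exactly. Their poses are not given: they have to be found in the camera images.
- unit: exposure unit, grey bench machine, 4 kg, loose on four rubber feet: case 260 mm deep (x), 380 wide (y), deck 85 mm above the bench. Origin under its middle at bench level; -x is its front, y its left, z up. Lid on the left; aluminium control strip on the right at y=-135 mm: timer knob (x=96), mains rocker (x=34), vacuum rocker (x=-28), start button (x=-90 mm)
- lid (a joint): lid angle, rad: 0 = shut, grows as the front edge rises; 0.4 to 0.75 at the start. A stiff friction hinge holds it wherever it is left; 1 to 5 N at the front pushes it down. Its plate floats on springs: under the finger it gives up to 6 mm square to itself (5 to 15 N). The hinge line runs along the unit's y at unit x=115 mm, z=91 mm
- lid_front (a point): where to push: on the lid's upper face, mid-width (unit y=52 mm), 31 mm in from the front edge; 205 mm from the hinge line along the lid and 22 mm above it square to the lid. White plate 235 mm front to back, 255 wide, 22 thick, with a black lip 15 mm beyond the front edge. Shut, its upper face is 113 mm above the bench. Axes turn with the lid
- lid_hinge (a point): point on the lid's hinge line, mid-width of the lid, level with its underside
- mains (a joint): mains rocker angle, rad: 0 = off, 0.40 = on; no spring, a stiff pivot: it stays at whatever angle it is left, so press it right over; 2 to 3 N on the end of the raised half moves it
- mains_on (a point): on the larger black rocker, 30 mm (unit x) by 46 mm (unit y): point on its raised half (the -y half, by the unit's right edge), 7 mm from the end, 16 mm from the pivot line. Pivot: along unit x through its middle, 93 mm above the bench. Off: this half slopes up 0.40 rad from the pivot. Press it straight down until level (93 mm above the bench): on. It moves with the rocker
- vacuum (a joint): vacuum-pump rocker angle, rad: 0 = off, 0.40 = on; stiff pivot, stays where it is left; 2 to 4 N moves it
- vacuum_on (a point): on the smaller black rocker, 22 mm (unit x) by 38 mm (unit y), otherwise like the mains rocker: point on its raised (-y) half, 7 mm from the end, 12 mm from the pivot line (93 mm above the bench). Pressed down level: on
- start (a joint): travel of the start button, m: 0 = out, 0.006 = fully in. A spring pushes it back; fully in takes 5 N
- start_top (a point): centre of the top of the start button, moving with it: a round metal button 26 mm across in a round metal collar 42 mm across; when out its top is 107 mm above the bench, 10 mm above the collar. Pressed straight down it goes in 6 mm
- timer (a joint): angle of the timer knob, rad (clockwise from above); set to 1.4 to 1.6 at the start, to be left alone
- timer_grip (a point): point on the axis of the timer knob (36 mm across, its top 44 mm above the deck), 37 mm above the deck, at the back of the control strip; to be left alone
- handstamp: wooden-handled hand stamp standing upright, 34 mm across, 83 mm tall; origin under its middle. Leave alone
- inkbottle: closed ink bottle, white with black cap, 40 mm across, 85 mm tall; origin under its middle. Leave alone
- selfinker: self-inking stamp, 38 by 56 by 71 mm; origin under its middle. Leave alone
- sealstone: stone seal blank, 26 by 26 by 62 mm, standing; origin under its middle. Leave alone

How it is judged:
On the way, in this order (a step that is already met when the one before it is completed fails the run):
1. the lid is pushed fully shut (value of joint lid below 0.035 rad), for 0.2 s.
2. the mains rocker is switched on (value of joint mains above 0.3 rad), for 0.1 s.
3. the vacuum rocker is switched on (value of joint vacuum above 0.3 rad), for 0.1 s.
4. the start button is pressed in (value of joint start above 0.0045 m), for 0.1 s.
At the end, for the whole second after the job is handed in: The lid is shut (within 0.035 rad), both rockers are on (past 0.3 of 0.4 rad), the start button is out again (within 1.5 mm), and the unit rests within 15 mm of where it stood (value of joint lid below 0.035 rad and value of joint each of mains, vacuum above 0.3 rad and value of joint start below 0.0015 m and distance of unit from where it was at the start of the episode below 0.015 m and linear speed of unit below 0.01 m/s); the robot touches nothing.
It fails at once if a step out of order: mains on with the lid not shut, vacuum on with the mains off or the lid not shut, or start pressed (3 mm) with the vacuum off ((value of joint mains above 0.2 rad and value of joint lid above 0.06 rad) or (value of joint vacuum above 0.2 rad and (value of joint mains below 0.2 rad or value of joint lid above 0.06 rad)) or (value of joint start above 0.003 m and value of joint vacuum below 0.2 rad)).
It fails at once if the unit is touched harder than 40 N, or with the arm or gripper body rather than the fingers (over 2 N) (contact force between the fingers and unit above 40 N or contact force between the arm and unit above 2 N).
It fails at once if the unit is shoved, lifted or carried (more than 15 mm), or its lid is lifted further open (past 0.85 rad) (distance of unit from where it was at the start of the episode above 0.015 m or value of joint lid above 0.85 rad).
It fails at once if the timer knob is turned (by about 0.2 rad or more) (value of joint timer below 1.2 rad or value of joint timer above 1.8 rad).
It fails at once if a thing standing around the unit is moved (more than 15 mm) or lifted (distance of any of handstamp, inkbottle, selfinker, sealstone from where it was at the start of the episode above 0.015 m).
It also fails if it takes over 48 s, if anything falls off the work surface, if the arm or the gripper's body presses on something with over 40 N, if the wrist force passes 120 N, or if a joint passes its speed limit or range.

## Working session

There is one attempt and no reset: what is moved stays moved. The work goes in short steps, Python scripts to look and compute and a shell command to move; the robot and the scene stay as the last step left them, time stands still between calls to the robot, and variables do not carry over. Pictures are saved under pics/ and viewed, at most 10 in all, crops included, and the job is handed in when it is done.

```bash
ls; mkdir -p pics
python3 - <<'E'
from cell import r
import cv2,numpy as np
s=r.get_state();print(s)
for n in("scene","side","wrist"):
    f=r.grab_frame(n);cv2.imwrite(f"pics/{n}0.png",f["color"][:,:,::-1])
    np.save(f"pics/{n}0.npy",{k:v for k,v in f.items() if k!='color'},allow_pickle=True)
    print(n,{k:v for k,v in f.items() if k!='color'})
E
```

```text
cell.py
pics
shift.py
{'clock': 0.0, 'joints': array([ 2.84607279e-01,  2.55451062e-01,  1.07278693e-01, -2.48895179e-04,
       -1.42432791e+00, -2.84627615e-01]), 'joint_vel': array([-1.39149595e-03, -2.28431210e-03,  6.78283818e-04, -6.64606968e-04,
       -1.88155829e-04, -6.82505590e-05]), 'effort': array([ 9.37324221e-03, -3.79038692e+01,  2.35039008e+01,  5.21936953e+00,
        2.44742241e-01,  1.97074764e-04]), 'position': array([ 5.49469983e-01, -3.16233037e-05,  2.30695096e-01]), 'ee_rot': array([-6.88259336e-04, -7.07086412e-01,  7.07126626e-01,  5.17026894e-04]), 'wrist_force': array([-0.48791796,  0.10572002,  0.18694521]), 'torque': array([-0.041486  ,  0.01821976,  0.0162639 ]), 'gripper_force': 0.7239764950645622, 'finger_gap': 0.085546499616868}
scene {'vertical_fov': 49.98701482521004, 'cx': 249.83008688542267, 'cy': 192.52022534765757, 'pose': array([[ 0.76108894, -0.54515722,  0.35149287,  0.91235964],
       [ 0.6485213 ,  0.6288442 , -0.42892317, -0.34913073],
       [ 0.01279631,  0.55439929,  0.83215244,  0.86957205],
       [ 0.        ,  0.        ,  0.        ,  1.        ]])}
side {'vertical_fov': 43.860143171409334, 'cx': 259.33491261992117, 'cy': 192.65196130893926, 'pose': array([[-0.13570078, -0.72896173,  0.67096952,  1.28433215],
       [ 0.99074513, -0.10193833,  0.08962515,  0.13987615],
       [ 0.00306421,  0.67692199,  0.73604839,  0.85944186],
       [ 0.        ,  0.        ,  0.        ,  1.        ]])}
wrist {'vertical_fov': 65.70646984690485, 'cx': 256.7192194363776, 'cy': 187.96138214298043, 'T_tool_cam': array([[ 2.42845044e-05,  9.48428109e-01,  3.16992304e-01,
         8.06579047e-02],
       [ 9.99999969e-01,  5.61030140e-05, -2.44467068e-04,
         5.04118469e-04],
       [-2.49643663e-04,  3.16992300e-01, -9.48428078e-01,
        -1.41982248e-01],
       [ 0.00000000e+00,  0.00000000e+00,  0.00000000e+00,
         1.00000000e+00]])}
```

```bash
python3 -c "
import cv2
for n in('scene','side'):
    i=cv2.imread(f'pics/{n}0.png');cv2.imwrite(f'pics/{n}0b.png',cv2.resize(i,(800,600),interpolation=cv2.INTER_CUBIC))"
```

```text
(no output)
```

View pics/scene0b.png

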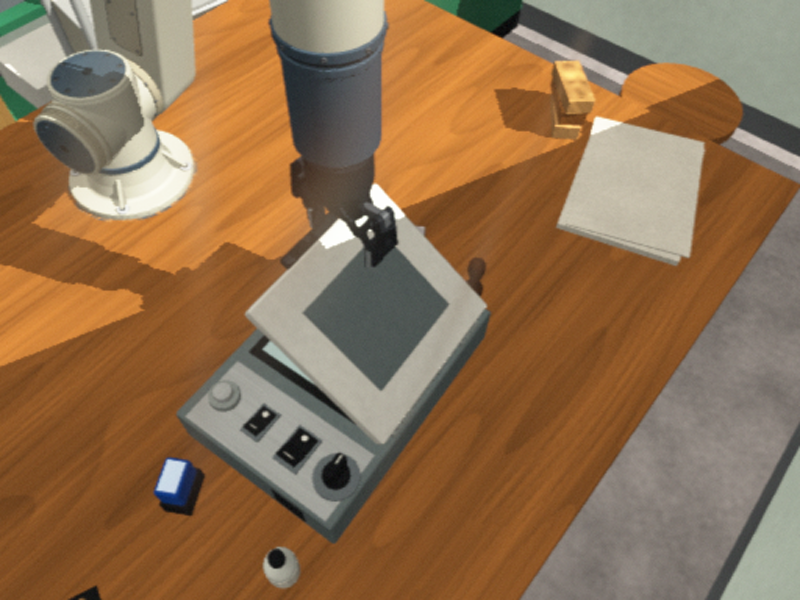

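View pics/side0b.png

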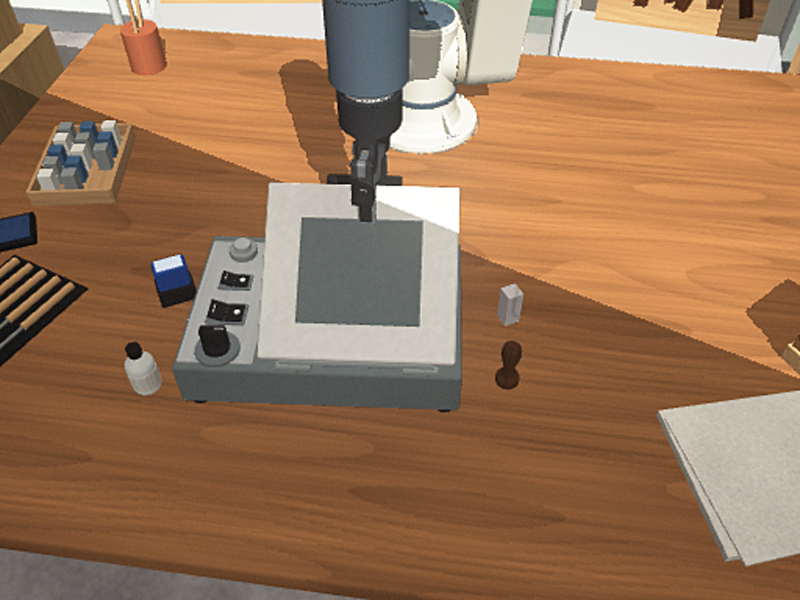

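The pictures show the unit with its front towards the robot: start button at (224,391), rockers at (260,421) and (298,447) in scene, and (243,246), (236,280), (226,312) in side. The lid is half open under the gripper. I'll zoom in for exact points.

```bash
python3 -c "
import cv2
i=cv2.imread('pics/scene0.png')[225:350,110:250];cv2.imwrite('pics/sc1.png',cv2.resize(i,None,fx=4.8,fy=4.8,interpolation=cv2.INTER_CUBIC))
i=cv2.imread('pics/side0.png')[110:265,105:305];cv2.imwrite('pics/si1.png',cv2.resize(i,None,fx=3.8,fy=3.8,interpolation=cv2.INTER_CUBIC))"
```

```text
(no output)
```

View pics/sc1.png

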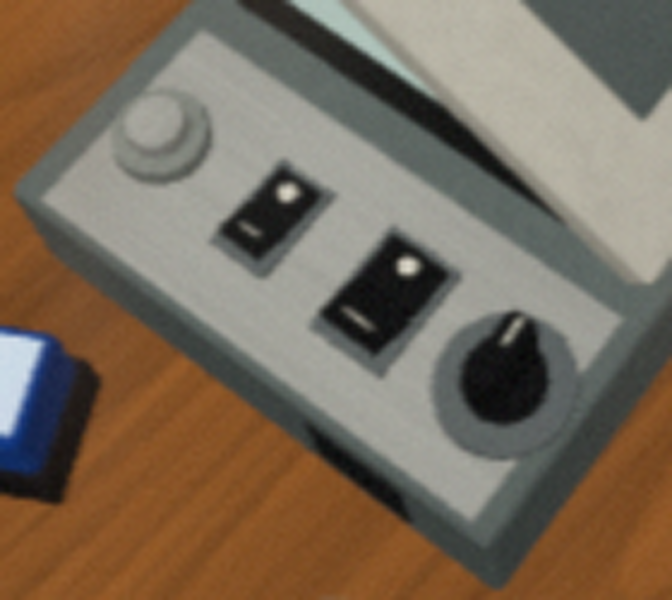

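View pics/si1.png

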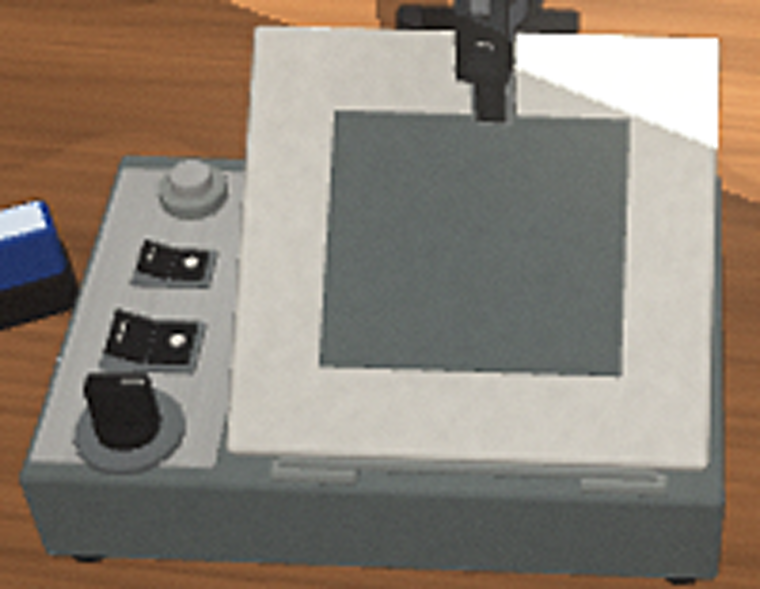

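```bash
cat > fit.py <<'E'
import numpy as np
from scipy.optimize import least_squares
C={n:np.load(f"pics/{n}0.npy",allow_pickle=True).item() for n in("scene","side")}
def proj(c,P):
    p=(P-c["pose"][:3,3])@c["pose"][:3,:3]; f=192/np.tan(np.radians(c["vertical_fov"]/2))
    return np.array([c["cx"]-f*p[0]/p[2], c["cy"]+f*p[1]/p[2]])
def lid(d,y,h,a): return np.array([.115-d*np.cos(a)+h*np.sin(a), y, .091+d*np.sin(a)+h*np.cos(a)])
S=lambda u,v:((u+.5)/4.8-.5+110,(v+.5)/4.8-.5+225)
D=lambda u,v:((u+.5)/3.8-.5+105,(v+.5)/3.8-.5+110)
B=lambda u,v:((u+.5)*.64-.5,(v+.5)*.64-.5)
u=lambda *p:(lambda a:np.array(p)/1000)
l=lambda d,y,h:(lambda a:lid(d,y,h,a))
O=[("scene",u(-130,-190,85),S(20,193)),("scene",u(130,-190,85),S(490,548)),("scene",u(-90,-135,107),S(157,120)),
("scene",u(34,-135,93),S(388,292)),("scene",u(-28,-135,93),S(272,212)),
("side",u(130,-190,85),D(25,482)),("side",u(130,190,85),D(722,500)),("side",u(-130,-190,85),D(125,158)),
("side",u(-90,-135,107),D(197,172)),("side",u(34,-135,93),D(155,343)),("side",u(-28,-135,93),D(178,264)),
("side",l(.236,-.0755,.022),D(255,28)),("side",l(.236,.1795,.022),D(718,38)),("side",l(.001,-.0755,.022),D(230,452)),("side",l(.001,.1795,.022),D(708,466)),
("scene",l(.236,-.0755,.022),B(250,312)),("scene",l(.001,.1795,.022),B(488,308)),("scene",l(.001,-.0755,.022),B(385,442))]
def W(q,P):
    c,s=np.cos(q[2]),np.sin(q[2]); return np.array([q[0]+c*P[0]-s*P[1],q[1]+s*P[0]+c*P[1],P[2]+q[4]])
def res(q): return np.concatenate([proj(C[n],W(q,f(q[3])))-o for n,f,o in O])
R=least_squares(res,[.6,0,0,.5,0],loss="soft_l1"); q=R.x
if __name__=="__main__":
    print(q.round(4)); print(res(q).reshape(-1,2).round(1).tolist())
    for n,P in dict(lid_front=lid(.205,.052,.022,q[3]),lid_edge=lid(.236,.052,.022,q[3]),mains=np.array([.034,-.151,.1]),vac=np.array([-.028,-.147,.098]),start=np.array([-.09,-.135,.107])).items(): print(n,W(q,P).round(4))
E
python3 fit.py
```

```text
[ 0.5908 -0.062   0.0991  0.5919 -0.0022]
[[-2.5, -0.5], [0.3, 0.5], [-0.2, 0.3], [-0.3, 0.5], [0.0, 0.2], [-0.6, 0.2], [2.7, 1.3], [-0.1, -0.8], [-0.8, 0.8], [0.7, -0.2], [0.1, 0.0], [0.4, -0.9], [1.7, -0.3], [-0.1, 0.9], [1.9, 1.2], [-1.5, -0.2], [-0.2, -2.0], [-0.3, 2.2]]
lid_front [ 0.543  -0.0145  0.2214]
lid_edge [ 0.5174 -0.0171  0.2387]
mains [ 0.6395 -0.2089  0.0978]
vac [ 0.5774 -0.2111  0.0958]
start [ 0.5146 -0.2053  0.1048]
```

The manual's scale: turns go in shares of 2 rad. Converting my numbers, -0.1 rad / 2 = -0.05.

```bash
echo '0 0 -0.02 0 0 0
0.014 0.004 0 0 0 -0.05
0 0 0 0 0 0
0 0 0 0 0 0
0 0 0 0 0 0
0 0 0 0 0 0
0 0 0 0 0 0
0 0 0 0 0 0' | python3 shift.py 0 20
cat >> fit.py <<'E'
def goal(P):
    from cell import r; from scipy.spatial.transform import Rotation as T
    s=r.get_state(); w=s["ee_rot"]; return T.from_quat([*w[1:],w[0]]).inv().apply(W(q,np.array(P))-s["position"]).round(4), s["wrist_force"].round(1)
E
python3 - <<'E'
from fit import *
from cell import r; import cv2
for a in(.59,.5,.4,.3,.2,.1,0): print(a,goal(lid(.205,.052,.022,a)))
f=r.grab_frame("side");cv2.imwrite("pics/s2.png",cv2.resize(f["color"][80:230,170:310,::-1],None,fx=4,fy=4,interpolation=2))
E
```

```text
clock: 0.82
position: [0.5459, -0.0137, 0.2509]
ee_rot: [0.0, 0.741, -0.671, -0.0]
wrist_force: [0.4, 0.2, -1.8]
finger_gap: -0.0004
gripper_force: 0.0
0.59 (array([0.0005, 0.0033, 0.0298]), array([ 0.4,  0.2, -1.8]))
0.5 (array([0.0005, 0.0145, 0.0446]), array([ 0.4,  0.2, -1.8]))
0.4 (array([0.0005, 0.0254, 0.0621]), array([ 0.4,  0.2, -1.8]))
0.3 (array([0.0005, 0.0345, 0.0806]), array([ 0.4,  0.2, -1.8]))
0.2 (array([0.0005, 0.0416, 0.0999]), array([ 0.4,  0.2, -1.8]))
0.1 (array([0.0005, 0.0469, 0.1198]), array([ 0.4,  0.2, -1.8]))
0 (array([0.0005, 0.0501, 0.1402]), array([ 0.4,  0.2, -1.8]))
```

View pics/s2.png

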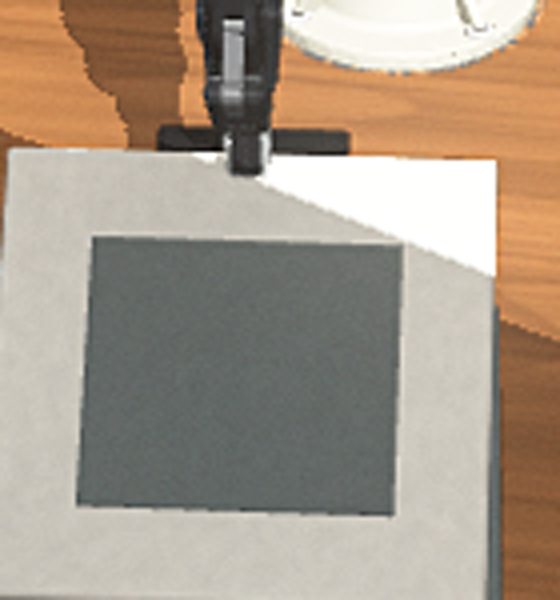

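The closed fingertips hang over the lid's front strip at about (245,165), mid-width; the fingers are narrow. I'll push along the arc now.

```bash
echo '0 0.002 0.016 0 0 0
0 0.002 0.006 0 0 0
0 0.003 0.005 0 0 0
0 0.004 0.005 0 0 0
0 0 0 0 0 0' | python3 shift.py; echo '0 0.004 0.005 0 0 0
0 0.0045 0.007 0 0 0
0 0.0045 0.007 0 0 0
0 0 0 0 0 0' | python3 shift.py
```

```text
clock: 1.28
position: [0.5345, -0.0151, 0.2189]
ee_rot: [0.0, 0.742, -0.671, -0.0]
wrist_force: [0.5, -0.1, -2.2]
finger_gap: -0.0001
gripper_force: 0.0
clock: 1.62
position: [0.5211, -0.0164, 0.1995]
ee_rot: [0.0, 0.742, -0.671, -0.001]
wrist_force: [0.8, 0.0, -1.6]
finger_gap: -0.0005
gripper_force: 0.0
```

Run:
```python
from cell import r; import cv2,numpy as np
a=r.grab_frame("side")["color"][80:260,130:310,::-1];b=r.grab_frame("scene")["color"][100:300,140:340,::-1]
k=lambda i:cv2.resize(i,(400,400),interpolation=2)
cv2.imwrite("pics/s3.png",np.hstack([k(a),k(b)]))
print(r.get_state()["wrist_force"])
```

```text
[ 0.10682492  0.15102279 -1.42414925]
```

View pics/s3.png

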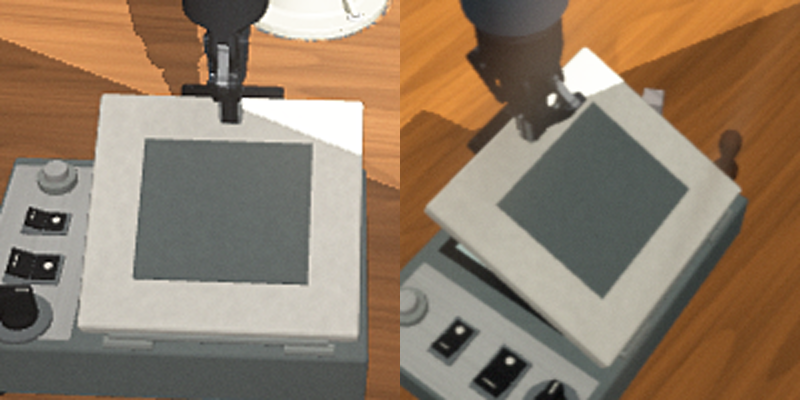

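The lid is going down under the fingertips with the tip well inside the front edge. I'll continue.

```bash
echo '0 0.004 0.008 0 0 0
0 0.003 0.008 0 0 0
0 0.003 0.008 0 0 0
0 0.003 0.008 0 0 0
0 0.002 0.008 0 0 0
0 0.002 0.008 0 0 0
0 0.002 0.008 0 0 0
0 0.001 0.008 0 0 0
0 0.001 0.008 0 0 0
0 0.001 0.006 0 0 0
0 0 0 0 0 0
0 0 0 0 0 0' | python3 shift.py; echo '0 0 0.003 0 0 0
0 0 0.002 0 0 0
0 0 0 0 0 0' | python3 shift.py
```

```text
clock: 2.72
position: [0.5002, -0.0185, 0.1218]
ee_rot: [0.0, 0.742, -0.671, -0.0]
wrist_force: [0.7, 0.9, -1.1]
finger_gap: 0.0001
gripper_force: 0.0
clock: 2.97
position: [0.5005, -0.0185, 0.1172]
ee_rot: [-0.0, 0.742, -0.671, 0.0]
wrist_force: [2.0, 0.8, -1.3]
finger_gap: -0.0002
gripper_force: 0.0
```

```bash
for i in 1 2 3; do echo '0 0 0.002 0 0 0
0 0 0 0 0 0' | python3 shift.py | grep -E "pos|wrist"; done
```

```text
position: [0.5003, -0.0185, 0.1152]
wrist_force: [0.6, -0.4, -0.5]
position: [0.5002, -0.0185, 0.1131]
wrist_force: [-0.3, 0.4, 0.4]
position: [0.5003, -0.0186, 0.1114]
wrist_force: [-0.5, -0.2, 3.2]
```

Contact is now building up (the lid has seated).

```bash
for i in 1 2; do echo '0 0 0.002 0 0 0
0 0 0 0 0 0' | python3 shift.py | grep -E "pos|wrist"; done
```

```text
position: [0.5003, -0.0186, 0.1097]
wrist_force: [-3.2, 1.0, 6.9]
position: [0.5003, -0.0186, 0.1081]
wrist_force: [-4.5, 1.3, 9.8]
```

```bash
echo '0 0 0.001 0 0 0
0 0 0 0 0 0
0 0 0 0 0 0
0 0 0 0 0 0
0 0 -0.01 0 0 0
0 0 -0.03 0 0 0
0 0 -0.03 0 0 0
0 0 0 0 0 0' | python3 shift.py
python3 - <<'E'
from fit import *
from cell import r; import cv2
print(goal([.034,-.152,.125]),goal([-.028,-.149,.125]),goal([-.09,-.135,.125]))
a=r.grab_frame("side")["color"][110:265,105:305,::-1];b=r.grab_frame("scene")["color"][190:350,110:320,::-1]
cv2.imwrite("pics/s4.png",np.hstack([cv2.resize(a,(400,310),interpolation=2),cv2.resize(b,(400,310),interpolation=2)]))
E
```

```text
clock: 4.47
position: [0.5035, -0.0186, 0.1819]
ee_rot: [-0.003, 0.742, -0.671, 0.004]
wrist_force: [1.7, 0.3, 0.5]
finger_gap: 0.0001
gripper_force: 0.0
(array([ 0.204 , -0.1156,  0.0605]), array([1.7, 0.3, 0.5])) (array([ 0.2009, -0.0536,  0.0599]), array([1.7, 0.3, 0.5])) (array([0.1867, 0.0084, 0.0592]), array([1.7, 0.3, 0.5]))
```

View pics/s4.png

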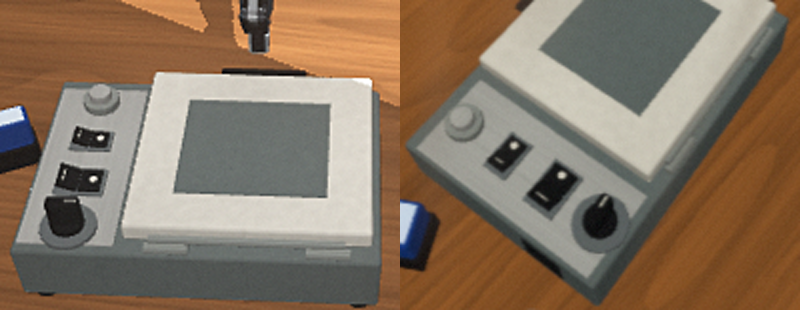

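The lid lies flat on the case. I'll go to the mains.

```bash
echo '0.034 -0.0193 0 0 0 0
0.034 -0.0193 0 0 0 0
0.034 -0.0193 0 0 0 0
0.034 -0.0193 0 0 0 0
0.034 -0.0193 0 0 0 0
0.034 -0.0193 0 0 0 0
0 0 0 0 0 0
0 0 0 0 0 0
0 0 0 0 0 0' | python3 shift.py
python3 - <<'E'
from fit import *
from cell import r; import cv2
print(goal([.034,-.152,.125]),goal([.034,-.152,.100]))
b=r.grab_frame("side")["color"][100:250,85:225,::-1];a=r.grab_frame("scene")["color"][190:350,90:250,::-1]
cv2.imwrite("pics/s5.png",np.hstack([cv2.resize(a,(400,400),interpolation=2),cv2.resize(b,(400,400),interpolation=2)]))
E
```

```text
clock: 5.32
position: [0.6352, -0.2099, 0.1741]
ee_rot: [0.001, 0.741, -0.671, -0.001]
wrist_force: [1.0, 0.1, -0.7]
finger_gap: 0.0004
gripper_force: 0.0
(array([ 0.0005, -0.0046,  0.0513]), array([ 1. ,  0.1, -0.7])) (array([ 0.0005, -0.0047,  0.0763]), array([ 1. ,  0.1, -0.7]))
```

View pics/s5.png

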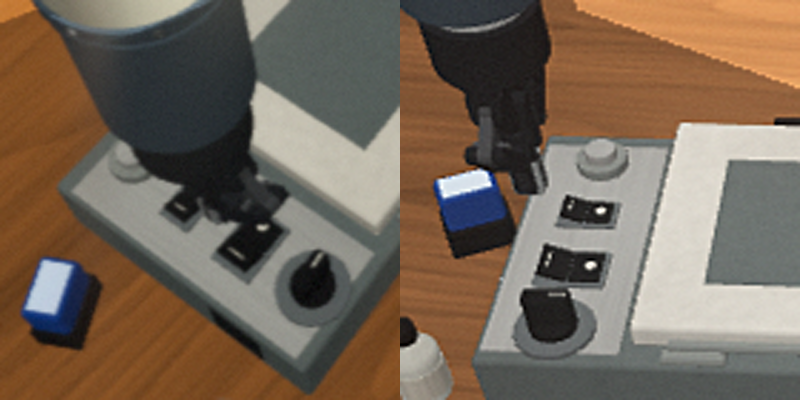

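```bash
echo '0 -0.003 0.025 0 0 0
0 0 0.025 0 0 0
0 0 0.012 0 0 0
0 0 0 0 0 0
0 0 0 0 0 0' | python3 shift.py; for i in 1 2 3 4 5; do echo '0 0 0.003 0 0 0
0 0 0 0 0 0' | python3 shift.py | grep -E "pos|wrist"; done
```

```text
clock: 5.83
position: [0.6384, -0.2089, 0.1147]
ee_rot: [0.0, 0.742, -0.67, -0.0]
wrist_force: [0.9, -0.0, -0.6]
finger_gap: 0.0002
gripper_force: 0.0
position: [0.6394, -0.2095, 0.1127]
wrist_force: [0.4, 0.5, -1.5]
position: [0.6389, -0.2096, 0.1085]
wrist_force: [-0.2, -0.5, -2.2]
position: [0.6386, -0.2096, 0.1048]
wrist_force: [1.1, 0.6, -1.7]
position: [0.6389, -0.2098, 0.102]
wrist_force: [-0.5, 0.2, -0.8]
position: [0.6389, -0.2102, 0.0993]
wrist_force: [1.7, -1.1, -1.4]
```

```bash
for i in 1 2 3 4; do echo '0 0 0.002 0 0 0
0 0 0 0 0 0' | python3 shift.py | grep -E "pos|wrist"; done
```

```text
position: [0.6389, -0.2099, 0.0972]
wrist_force: [0.6, -0.6, 0.8]
position: [0.6388, -0.2096, 0.095]
wrist_force: [0.1, -0.5, -0.7]
position: [0.6388, -0.2096, 0.0931]
wrist_force: [-0.4, -1.3, 0.8]
position: [0.6388, -0.2097, 0.093]
wrist_force: [-3.7, 0.4, 7.8]
```

A hard stop at 93 mm shows the mains is on. I'll press a little more, lift and move to the vacuum rocker.

```bash
echo '0 0 0.001 0 0 0
0 0 0 0 0 0
0 0 -0.01 0 0 0
0 0 -0.03 0 0 0
0 0 0 0 0 0
0 0.03 0 0 0 0
0 0.03 0 0 0 0
0 0 0 0 0 0
0 0 0 0 0 0
0 0 0 0 0 0' | python3 shift.py
python3 - <<'E'
from fit import *
print(goal([-.028,-.149,.100]))
E
```

```text
clock: 8.17
position: [0.5795, -0.2156, 0.1305]
ee_rot: [-0.0, 0.742, -0.671, 0.0]
wrist_force: [0.9, -0.4, -1.2]
finger_gap: 0.0001
gripper_force: 0.0
(array([-0.0027,  0.0017,  0.0328]), array([ 0.9, -0.4, -1.2]))
```

```bash
echo '-0.0025 0.002 0.02 0 0 0
0 0 0.006 0 0 0
0 0 0 0 0 0
0 0 0.004 0 0 0
0 0 0 0 0 0' | python3 shift.py; for i in 1 2 3 4 5; do echo '0 0 0.002 0 0 0
0 0 0 0 0 0' | python3 shift.py | grep -E "pos|wrist"; done
```

```text
clock: 8.58
position: [0.5776, -0.2136, 0.1003]
ee_rot: [0.0, 0.742, -0.671, 0.0]
wrist_force: [0.8, 0.2, -1.9]
finger_gap: -0.0002
gripper_force: 0.0
position: [0.5777, -0.2139, 0.099]
wrist_force: [0.9, -1.4, 0.8]
position: [0.5774, -0.2138, 0.0968]
wrist_force: [2.0, -1.5, 1.1]
position: [0.577, -0.2134, 0.0943]
wrist_force: [1.2, 0.0, 0.9]
position: [0.5771, -0.2135, 0.0931]
wrist_force: [-0.9, -1.3, 5.6]
position: [0.5771, -0.2136, 0.0929]
wrist_force: [-3.9, 1.4, 13.7]
```

Vacuum is hard down as well. I'll lift, move above the start button and check.

```bash
echo '0 0 0 0 0 0
0 0 -0.01 0 0 0
0 0 -0.03 0 0 0
0 0 0 0 0 0
-0.007 0.031 0 0 0 0
-0.007 0.031 0 0 0 0
0 0 0 0 0 0
0 0 0 0 0 0
0 0 0 0 0 0' | python3 shift.py
python3 - <<'E'
from fit import *
from cell import r; import cv2
print(goal([-.09,-.135,.107]))
b=r.grab_frame("side")["color"][100:240,100:240,::-1];a=r.grab_frame("scene")["color"][190:350,90:250,::-1]
cv2.imwrite("pics/s6.png",np.hstack([cv2.resize(a,(400,400),interpolation=2),cv2.resize(b,(400,400),interpolation=2)]))
E
```

```text
clock: 10.17
position: [0.5141, -0.2055, 0.1304]
ee_rot: [-0.0, 0.742, -0.671, 0.0]
wrist_force: [0.7, 0.5, -0.8]
finger_gap: -0.0002
gripper_force: 0.0
(array([-0.0002, -0.0005,  0.0256]), array([ 0.7,  0.5, -0.8]))
```

View pics/s6.png

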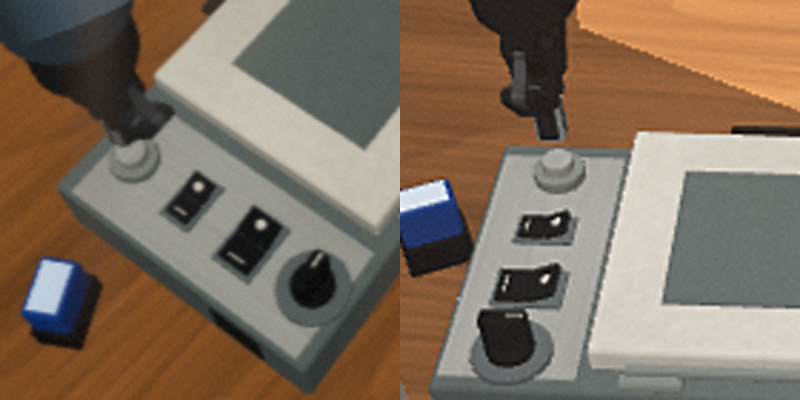

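Both rockers are flipped (at (545,225) and (530,285) in the side half), the lid is shut, and the tip is above the start button. I'll press it.

```bash
echo '0 0 0.018 0 0 0
0 0 0.004 0 0 0
0 0 0.003 0 0 0
0 0 0 0 0 0' | python3 shift.py| grep -E "pos|wrist"; for i in 1 2 3; do echo '0 0 0.002 0 0 0
0 0 0 0 0 0' | python3 shift.py | grep -E "pos|wrist"; done
```

```text
position: [0.5138, -0.2055, 0.1049]
wrist_force: [-0.3, 1.7, 0.9]
position: [0.5142, -0.2058, 0.1038]
wrist_force: [-0.6, 0.8, 1.9]
position: [0.5142, -0.2058, 0.1018]
wrist_force: [0.0, 1.4, 2.1]
position: [0.5143, -0.2058, 0.101]
wrist_force: [-3.0, 2.6, 9.2]
```

Fully in (hard stop at 101 mm). Hold, release, retreat, check.

```bash
echo '0 0 0.001 0 0 0
0 0 0 0 0 0
0 0 0 0 0 0
0 0 -0.01 0 0 0
0 0 -0.04 0 0 0
0 0.02 -0.035 0 0 0
0 0.03 -0.02 0 0 0
0 0.03 0 0 0 0
0 0 0 0 0 0
0 0 0 0 0 0
0 0 0 0 0 0' | python3 shift.py
python3 - <<'E'
from cell import r; import cv2,numpy as np
b=r.grab_frame("side")["color"][100:280,90:310,::-1];a=r.grab_frame("scene")["color"][170:350,90:310,::-1]
cv2.imwrite("pics/s7.png",np.hstack([cv2.resize(a,(400,327),interpolation=2),cv2.resize(b,(400,327),interpolation=2)]))
E
```

```text
clock: 12.02
position: [0.4342, -0.2136, 0.2029]
ee_rot: [0.0, 0.741, -0.671, -0.0]
wrist_force: [0.8, -1.3, -1.6]
finger_gap: 0.0001
gripper_force: 0.0
```

View pics/s7.png

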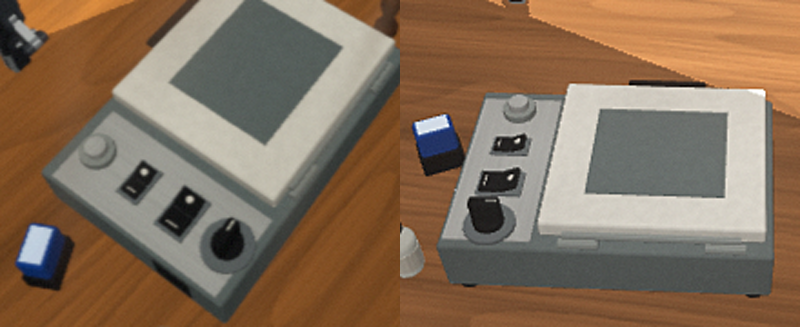

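The lid is shut, both rockers are on, the button at (518,105) is out again, and the arm is clear. Handing in.

```bash
python3 -c "
from cell import r
print(r.hand_in())"
```

```text
the job is handed in; nothing more can be done
None
```

The job is handed in, though `hand_in()` returned no verdict: the lid is shut, mains and vacuum are on, the start button was pressed fully in and sprang back, and the arm is clear of the unit (about 12 s of the 48 s used).

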